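# Slide a test tray onto the free rail pair of a board test rack

### The arm

A 6-joint arm with a two-finger parallel gripper is mounted at the origin on the work surface. World frame = base frame: x ahead of the robot, y to its left, z up, the work surface at z = 0. Lengths are in mm, angles in rad, forces in N, time in s.
With the tool pointing down it reaches from about 250 to 725 mm from the base axis. Payload 4 kg.
Tool frame: the origin (TCP) lies on the centre line of the jaws, within the pads' length; the fingertips stand 19 mm ahead of it and the grasp point (between the pads) is the TCP; z points along the fingers, y is the line along which they close (so a half turn about z gives the same grasp; the last joint's range is limited). The gripper opens to 85 mm and grips with 20 to 120 N. Pads are 22 mm wide; open, the fingers measure 114 mm over their backs; the gripper's body (76 mm by 85 mm) begins 54 mm behind the grasp point. The pads swing forward as they close: fully open they stand 13 mm farther back than shut.
Start: joints at [0, 0.241, 0.005, 1.335, 0, 1.571], TCP at [500, -0, 250.306] pointing down, gripper open.
Joint ranges: [-2.72, 2.72], [-1.05, 1.87], [-1.09, 1.28], [-1.99, 2.15], [-1.42, 1.44], [-3.14, 3.14]. Speed limits (rad/s): [2.79, 2.79, 3.14, 3.14, 3.14, 3.14].

### API

Orientations are given as a unit quaternion [x, y, z, w].
In Python, from station import manip gives the robot as it stands.
- The arm moves only by the tool step_arm, never from a script. Its argument "plan" is a list of rows, each an object of numbers: "x", "y", "z": the shift along the world's x, y, z in mm; "wx", "wy", "wz": the turn, a rotation vector about the world's x, y, z in degrees; "gripper": the finger opening in mm, from 0 to 85.4. A call has 1 to 8 rows; each row is the pose to reach, as a shift and turn from the pose commanded when the call began; what a row does not reach only later rows make up. A row lasts 1/10 s, in which the tool goes at most 50 mm and 8.59 degrees, less where a joint would pass 70% of its speed; a pose out of reach is approached as far as the arm can. A call with a gripper value outside its range is refused whole. The fingers move at their own pace and stop on an object; "grip_force" is the grip in N (left out, the last holds). Time passes only in rows, so rows that repeat a pose let the fingers close. It gives the time, the measured TCP pose, the force, the opening and the grip force at its end, in the units of the state.
- manip.state(): the state, without advancing time (a new reading comes with each control period).
- manip.get_image(name): name is "scene" or "side" or "wrist"; returns a dict with "color" (400x640x3 uint8, red, green, blue), "mtx" (3x3 intrinsics, pixels), "k1" (the pictures are not rectified: a ray, as slopes to the right and down, at radius r is drawn at 1 + k1 r^2 times it, then the intrinsics apply), "rvec" (rotation vector, rad) and "tvec" (3), from world to camera coordinates, as OpenCV has them. Camera axes: x right, y down, z forward; pixel columns grow to the right and rows downward; lengths in mm; the calibration is good to about 2 mm. A picture is of the moment at which its call begins. There is no depth.
- manip.finish_job(): hands the job in; it is judged then, once.
Trained networks look in a picture, given as the dict that the camera call returned (one of the last four; its "shot" number tells which), for a name from the list of things; names that differ only in an ending like _2 or _b are one class to them, and where a whole thing is asked for, a point or a joint stands for the part that bears it (a point fixed in the world has none). Each returns a list of dicts, best first, with "p" (0 to 1); they miss things now and then, are a little off and sometimes report something else, mostly with a low value. They report only what shows in the picture. A call takes as long as a camera call. They do not tell look-alikes from the thing itself.
- manip.silhouettes(picture, query): "region" (400x640 bool, what is visible of it) and "position" ([column, row] in pixels, amid what is visible of it).
- manip.spot_point(picture, query): "position" ([column, row] in pixels: a listed point, or the origin of a listed thing).
The state is a dict: "time_s": time; "joint_positions": joint angles; "qvel": joint speeds; "joint_efforts": joint torques, N m; "position": TCP position; "orientation": TCP orientation; "wrist_force": force on the tool from outside, world axes, zero at the start; "moment": the same for the moment, N m; "grip_width": finger opening in mm; "grip_force": force on a finger pad.
Only numpy, scipy, OpenCV 4.12 (cv2) and the standard library are available. Lean on these libraries where they do the work, as an engineer would, in place of code of your own. Each camera call takes 0.05 s, during which the arm holds its last target. There are 200 camera calls.

### The job

Pick up the circuit-board tray by its upright handle and slide it, handle outwards, onto the one free rail pair of the test rack. Push it gently in until it has pushed the sliding contact block at the back all the way home and the block stops, then let go and leave the tray lying in its rails. Do not force or jam the tray against the rack, and leave the boards already in the rack and everything else on the bench where they are.

Things in the scene. Friction and masses are not known exactly. Their poses are not given: they have to be found in the camera images.
- rack: Fixed open-frame test rack, 170 wide (x), 300 deep (y), 210 mm high; origin on the table at the middle of its mouth plane, z up. The mouth faces +y; trays go in along -y. Front bay, y 0 to -165 mm: three pairs of white channel rails, one above another. Behind it, y -177 to -282 mm: storage shelf, three plain boards at the same heights. Two rail pairs hold a short card, the third is free
- pair_low (a point): Middle of the mouth of the lowest rail pair, at the height of its support faces, 60 mm above the table; axes as the rack. All pairs: channel 7.5 mm high inside (support face to upper lip), side walls 123 mm apart, ledges and lips reach 10 mm in from them; channels begin at y = -5 mm, their flared lead-ins at y = +5 mm
- pair_mid (a point): The same for the middle rail pair, 105 mm above the table
- pair_high (a point): The same for the top rail pair, 150 mm above the table
- block (a joint): Travel (m) of the tall black contact block, 84 mm wide, at the back of the front bay behind all three pairs: 0 as found, 0.008 fully home (rigid stop). Slides along the rack's -y, takes about 5 N, stays where pushed. Its front face starts 102 to 122 mm behind the mouth; this varies and is not measured: find it by feel
- handle (a point): Grasp centre of the loose tray's handle, 29 mm above the tray's underside: an upright black fin 12 mm thick (x), 30 mm long (y), top 47 mm above the underside, on a 50 mm wide, 55 mm long tongue at the tray's +y end. Axes are the tray's: x across, y from nose to handle, z up. The nose edge lies 175 mm from here along -y. When the tray is home this is 45 to 65 mm in front of the mouth
- nose (a point): Middle of the tray's leading (nose) edge at mid thickness, 2 mm above the underside; axes as the tray. The tray, about 0.2 kg, is an aluminium plate 4 mm thick, 120 mm wide (x), 135 mm long (y) before the tongue, the first 10 mm only 108 mm wide, with a green circuit board 90 mm wide on top
- card_low_center (a point): Centre of the short board card of the lowest level (120 x 80 mm plate 4 mm thick with a green board, no handle), at mid thickness of the plate; it lies either in the lowest rail pair (centre 52 mm behind the mouth) or on the lowest board of the storage shelf (230 mm behind the mouth), then the lowest rail pair is the free one
- card_mid_center (a point): Centre of the short board card of the middle level (120 x 80 mm plate 4 mm thick with a green board, no handle), at mid thickness of the plate; it lies either in the middle rail pair (centre 52 mm behind the mouth) or on the middle board of the storage shelf (230 mm behind the mouth), then the middle rail pair is the free one
- card_high_center (a point): Centre of the short board card of the top level (120 x 80 mm plate 4 mm thick with a green board, no handle), at mid thickness of the plate; it lies either in the top rail pair (centre 52 mm behind the mouth) or on the top board of the storage shelf (230 mm behind the mouth), then the top rail pair is the free one
- spool: Solder spool, 65 mm wide, 60 mm high, standing; bystander, origin at its underside
- flux: Small flux bottle, 38 mm wide, 85 mm high; bystander, origin at its underside
- driver: Screwdriver 150 mm long, lying; bystander, origin at its underside
- foam: Pink foam block with chips, 70 x 50 x 30 mm; bystander, origin at its underside
- cup: Small white cup, 60 mm wide, 45 mm high; bystander, origin at its underside
- pliers: Pliers with green grips, about 130 mm long, lying; bystander, origin at its underside
Mind the look-alikes: they are no part of the job. What is shaped like the part that bears handle but brown is not meant. Leave any blue look-alike of the part that bears card_mid_center alone.

How it is judged:
By the outcome, as a careful person would: the job done as asked, in the order asked, and still so for the second after the job is handed in, with the robot touching nothing.
It also fails if it takes over 51 s, if anything falls off the work surface, if the arm or the gripper's body presses on something with over 40 N, if the wrist force passes 120 N, or if a joint passes its speed limit or range.

## Working session

There is one attempt and no reset: what is moved stays moved. The work goes in short steps, Python scripts to look and compute and a tool call to move; the robot and the scene stay as the last step left them, time stands still between calls to the robot, and variables do not carry over. Pictures are saved under pics/ and viewed, at most 10 in all, crops included, and the job is handed in when it is done.

Besides the shell and the picture viewer there is one more tool, called after "Request:" by a JSON object that holds its "op" and its "data". step_arm: Moves the arm, as the interface text tells. Its arguments: {"type":"object","properties":{"plan":{"type":"array"},"grip_force":{"type":"number"}},"required":["plan"]}

```bash
mkdir -p pics; ls
cat > h.py <<'E'
import numpy as np, cv2
from station import manip
def save(pic,name): cv2.imwrite('pics/'+name,cv2.cvtColor(pic['color'],cv2.COLOR_RGB2BGR))
def cam(p):
    R,_=cv2.Rodrigues(np.array(p['rvec'],float)); return R,np.array(p['tvec'],float).reshape(3)
def ray(p,uv):
    R,t=cam(p); K=np.array(p['mtx'],float)
    d=cv2.undistortPoints(np.array([[uv]],float),K,np.array([p['k1'],0,0,0,0.]))[0,0]
    return -R.T@t, R.T@np.array([d[0],d[1],1.])
def onz(p,uv,z):
    o,d=ray(p,uv); return o+d*(z-o[2])/d[2]
def tri(obs):
    A=np.zeros((3,3));b=np.zeros(3)
    for p,uv in obs:
        o,d=ray(p,uv); d/=np.linalg.norm(d); M=np.eye(3)-np.outer(d,d); A+=M;b+=M@o
    x=np.linalg.solve(A,b)
    return x,[round(float(np.linalg.norm(np.cross(x-ray(p,u)[0],ray(p,u)[1]/np.linalg.norm(ray(p,u)[1])))),1) for p,u in obs]
def proj(p,X):
    R,t=cam(p); return cv2.projectPoints(np.array(X,float).reshape(-1,1,3),np.array(p['rvec'],float),t,np.array(p['mtx'],float),np.array([p['k1'],0,0,0,0.]))[0][:,0]
E
python3 - <<'E'
from h import *
for n in ('scene','side'):
    p=manip.get_image(n); save(p,n+'0.png'); print(n,'cam',(-cam(p)[0].T@cam(p)[1]).round(),p['mtx'][0][0])
    for q in ['rack','pair_low','pair_mid','pair_high','handle','nose','card_low_center','card_mid_center','card_high_center','spool','flux','driver','foam','cup','pliers']:
        print(q,[(round(r['p'],2),np.round(r['position'],1).tolist()) for r in manip.spot_point(p,q)[:3]])
E
```

```text
pics
scene cam [1065.  -35.  865.] 398.2404676228296
rack [(0.82, [260.8, 242.2])]
pair_low [(0.97, [258.8, 228.3])]
pair_mid [(0.9, [255.2, 216.6])]
pair_high [(0.83, [252.0, 204.7])]
handle [(0.66, [400.4, 199.9]), (0.56, [389.6, 124.7])]
nose [(0.85, [351.1, 161.5]), (0.84, [335.6, 217.6]), (0.46, [257.4, 327.7])]
card_low_center []
card_mid_center [(0.95, [206.1, 177.1])]
card_high_center [(0.86, [231.3, 208.6]), (0.21, [452.1, 188.7])]
spool [(0.65, [317.3, 299.9])]
flux [(0.68, [379.3, 293.2])]
driver [(0.9, [300.5, 229.0]), (0.39, [378.8, 290.8])]
foam [(0.6, [412.0, 254.1])]
cup [(0.84, [255.7, 326.9])]
pliers [(0.72, [415.1, 253.5]), (0.65, [453.9, 185.1])]
side cam [431. 858. 729.] 433.71118041330516
rack [(0.73, [332.8, 204.7])]
pair_low [(0.87, [336.2, 190.3])]
pair_mid [(0.6, [257.1, 222.6]), (0.56, [334.9, 174.5])]
pair_high [(0.6, [334.0, 155.2]), (0.44, [230.1, 259.5]), (0.38, [336.8, 206.5])]
handle [(0.79, [316.9, 316.3]), (0.72, [445.9, 359.2])]
nose [(0.96, [328.9, 262.1]), (0.63, [404.3, 298.4])]
card_low_center []
card_mid_center [(0.9, [423.0, 188.0]), (0.74, [340.0, 165.0])]
card_high_center [(0.7, [339.8, 146.7]), (0.28, [336.6, 207.3])]
spool [(0.85, [258.3, 221.6]), (0.29, [338.1, 156.8])]
flux [(0.79, [229.7, 259.5]), (0.67, [317.0, 312.8])]
driver [(0.8, [335.3, 234.1])]
foam [(0.68, [249.7, 303.2]), (0.47, [265.0, 185.6])]
cup [(0.71, [264.5, 187.4]), (0.34, [248.6, 304.5])]
pliers [(0.57, [308.2, 399.0])]
```

View pics/scene0.png

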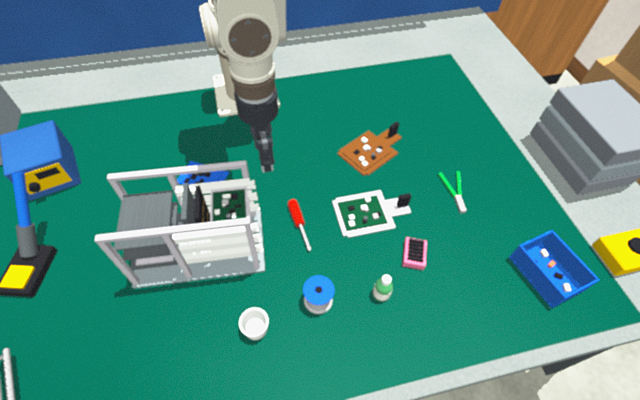

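View pics/side0.png

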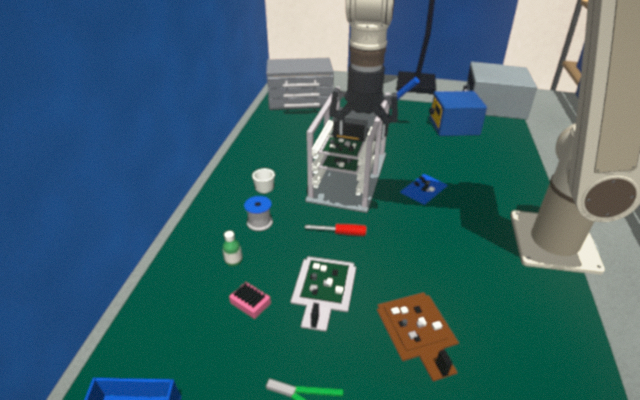

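Scene view: the aluminium tray's handle is at (403,200). The brown look-alike's handle is at (393,129), and the blue card look-alike is at (205,175). In the side view the silver handle is at (316,314), the brown one at (445,362), and the rack mouth is around (340,170) with two boards showing. Next I'll triangulate and crop in on the rack and tray.

Run:
```python
from h import *
S=manip.get_image('scene');D=manip.get_image('side')
def best(p,q,near):
    r=[x for x in manip.spot_point(p,q) if np.hypot(*(np.array(x['position'])-near))<25]
    return r[0]['position'] if r else None
for q,a,b in [('rack',(260,242),(333,205)),('pair_low',(259,228),(336,190)),('pair_mid',(255,217),(335,174)),('pair_high',(252,205),(334,155)),('handle',(400,200),(317,316)),('nose',(336,218),(329,262))]:
    u,v=best(S,q,a),best(D,q,b)
    if u and v if not hasattr(u,'shape') else (u is not None and v is not None): print(q,[np.round(x,1) for x in tri([(S,u),(D,v)])], 'side-z0' , onz(D,v,{'rack':0,'pair_low':60,'pair_mid':105,'pair_high':150,'handle':29,'nose':2}[q]).round(), onz(S,u,{'rack':0,'pair_low':60,'pair_mid':105,'pair_high':150,'handle':29,'nose':2}[q]).round())
    else: print(q,u,v)
a=cv2.resize(D['color'][90:215,290:400],None,fx=4.5,fy=4.5,interpolation=cv2.INTER_CUBIC)
b=cv2.resize(D['color'][250:335,280:365],(562,562),interpolation=cv2.INTER_CUBIC)[:, :300] if 0 else cv2.resize(D['color'][250:335,285:357],(300,354),interpolation=cv2.INTER_CUBIC)
im=np.zeros((562,800,3),np.uint8); im[:a.shape[0],:a.shape[1]]=a; im[:354,500:]=b
cv2.imwrite('pics/c1.png',im[:,:,::-1])
```

```text
rack [array([ 5.644e+02, -4.180e+01, -3.000e-01]), array([2.7, 2.7])] side-z0 [566. -39.   0.] [562. -43.   0.]
pair_low [array([564.9, -37.4,  72. ]), array([2.2, 2.2])] side-z0 [566. -56.  60.] [560. -36.  60.]
pair_mid [256.9, 215.0] None
pair_high [array([559.8, -46.2, 149.9]), array([0.4, 0.4])] side-z0 [560. -46. 150.] [560. -46. 150.]
handle [array([536.9, 336. ,  33.7]), array([3.9, 3.9])] side-z0 [535. 330.  29.] [538. 340.  29.]
nose [array([540.9, 166.5,   4.9]), array([5.8, 5.8])] side-z0 [546. 169.   2.] [533. 165.   2.]
```

View pics/c1.png

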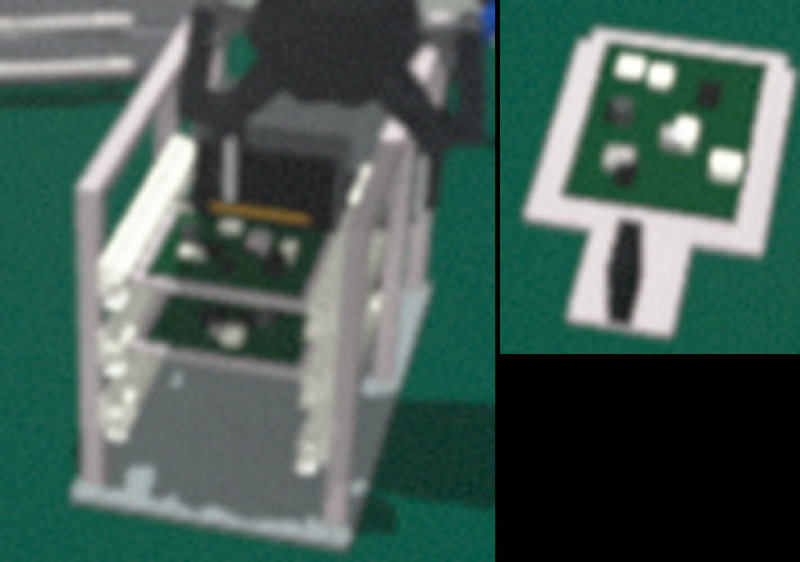

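The two visible boards fill the top and middle pairs, so the lowest looks free; I'll confirm that by projection. The chosen tray is silver with a black fin, so it isn't the brown one. I'll check the wrist camera next.

Run:
```python
from h import *
s=manip.state(); print(s['orientation'],s['position'],s['joint_positions'],s['wrist_force'],s['time_s'])
from scipy.spatial.transform import Rotation as Ro
print(Ro.from_quat(s['orientation']).as_matrix().round(2))
W=manip.get_image('wrist'); R,t=cam(W); print((-R.T@t).round(),R.round(2),W['mtx'],W['k1'])
D=manip.get_image('side')
for z in (62,107,152):
    print(z, proj(D,[[562-55,-43-12,z],[562+55,-43-12,z]]).round(0).tolist(), ((proj(D,[[562-55,-43-12,z],[562+55,-43-12,z]])-[290,90])*4.5).round().tolist())
```

```text
[ 7.07107861e-01  7.07105701e-01 -5.82525128e-06  2.15180328e-05] [ 5.00006330e+02 -3.37026090e-03  2.50308193e+02] [ 1.52622964e-05  2.40592927e-01  4.99527285e-03  1.33517648e+00
 -3.86696159e-05  1.57081464e+00] [ 0.11926633  0.07956192 -0.05051284] 2.3
[[ 0.  1.  0.]
 [ 1. -0. -0.]
 [-0.  0. -1.]]
[500.  65. 374.] [[ 1.    0.   -0.  ]
 [ 0.   -0.97  0.26]
 [-0.   -0.26 -0.97]] [[289.76383991   0.         317.81445515]
 [  0.         289.76383991 199.75675148]
 [  0.           0.           1.        ]] -0.015453149362999168
62 [[357.0, 186.0], [316.0, 182.0]] [[302.0, 433.0], [116.0, 413.0]]
107 [[358.0, 172.0], [316.0, 168.0]] [[306.0, 369.0], [115.0, 349.0]]
152 [[359.0, 157.0], [315.0, 153.0]] [[310.0, 302.0], [115.0, 282.0]]
```

Request:
{"op": "step_arm", "data": {"plan": [{"x":10,"y":50,"z":10},{"x":20,"y":100,"z":20},{"x":30,"y":150,"z":30},{"x":35,"y":190,"z":40},{"x":35,"y":220,"z":50},{"x":35,"y":220,"z":50}]}}

```text
invalid input at $.plan[0]: expected keys x, y, z, wx, wy, wz, gripper
```

The front edges in the crop (y≈290 and 360) match z=152 and z=107, so the lowest pair is free.

Request:
{"op": "step_arm", "data": {"plan": [{"x":10,"y":50,"z":10,"wx":0,"wy":0,"wz":0,"gripper":85},{"x":20,"y":100,"z":20,"wx":0,"wy":0,"wz":0,"gripper":85},{"x":30,"y":150,"z":30,"wx":0,"wy":0,"wz":0,"gripper":85},{"x":35,"y":190,"z":40,"wx":0,"wy":0,"wz":0,"gripper":85},{"x":35,"y":220,"z":40,"wx":0,"wy":0,"wz":0,"gripper":85},{"x":35,"y":220,"z":40,"wx":0,"wy":0,"wz":0,"gripper":85}]}}

```text
time_s: 3.0
position: [534.9, 224.1, 289.9]
orientation: [0.705, 0.709, 0.0, -0.0]
wrist_force: [-1.5, -1.0, -0.5]
grip_width: 85.0
grip_force: 0.0
```

Run:
```python
from h import *
s=manip.state(); print(s['time_s'],s['position'])
W=manip.get_image('wrist'); save(W,'w1.png'); S=manip.get_image('scene');D=manip.get_image('side')
def pts(p,q): return [(round(r['p'],2),np.round(r['position'],1).tolist()) for r in manip.spot_point(p,q)]
for q,z in (('handle',29),('nose',2)):
    for r in pts(W,q): print(q,r,onz(W,r[1],z).round(1))
sil=manip.silhouettes(W,'handle')
for r in sil: print(r['p'],r['position'],r['region'].sum())
for q,z in (('rack',0),('pair_low',60),('pair_mid',105),('pair_high',150)):
    print(q,'S',[(a,onz(S,b,z).round()[:2]) for a,b in pts(S,q)],'D',[(a,onz(D,b,z).round()[:2]) for a,b in pts(D,q)],'W',[(a,onz(W,b,z).round()[:2]) for a,b in pts(W,q)])
a=cv2.resize(D['color'][90:215,290:400],None,fx=4.5,fy=4.5,interpolation=cv2.INTER_CUBIC)
cv2.imwrite('pics/c2.png',a[:,:,::-1])
```

```text
3.0 [534.88046164 224.0606907  289.94166636]
handle (0.88, [327.9, 84.8]) [546.5 335.   29. ]
handle (0.76, [114.1, 24.9]) [289.5 402.1  29. ]
nose (0.97, [203.7, 152.9]) [373.2 247.2   2. ]
nose (0.6, [322.8, 211.5]) [542.3 161.7   2. ]
0.95 [169.4, 96.5] 11163
0.76 [323.1, 154.2] 9744
0.6 [463.2, 269.0] 466
rack S [(0.92, array([566., -45.]))] D [(0.91, array([563., -49.])), (0.65, array([534., 319.]))] W [(0.72, array([563., -44.]))]
pair_low S [(0.97, array([556., -38.]))] D [(0.57, array([556., -44.]))] W [(0.37, array([546.,  95.]))]
pair_mid S [(0.69, array([555., -37.]))] D [(0.66, array([563., -62.]))] W [(0.54, array([540., 326.]))]
pair_high S [(0.78, array([563., -37.])), (0.4, array([642.,  43.]))] D [(0.86, array([569., -51.])), (0.45, array([516., 298.]))] W []
```

View pics/w1.png

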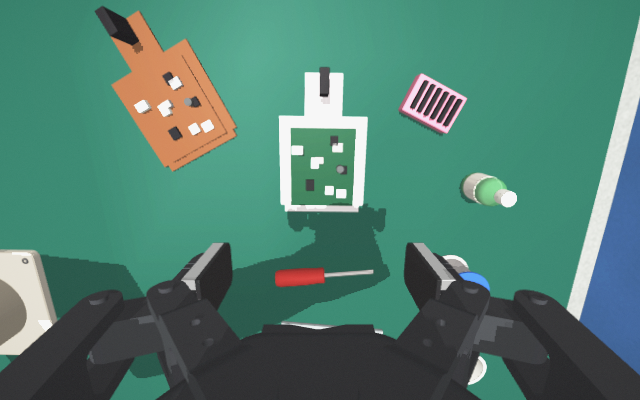

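Wrist view: the silver tray is centred with its nose at (322,210) and fin at (324,84). The brown tray is at the left (170,95). I'll fit the tray outline for an exact pose.

```bash
cat > fit.py <<'E'
from h import *
from scipy.optimize import minimize
P=np.array([[-54,-175],[54,-175],[54,-165],[60,-165],[60,-40],[25,-40],[25,15],[-25,15],[-25,-40],[-60,-40],[-60,-165],[-54,-165]],float)
def traymask(W,seed):
    hsv=cv2.cvtColor(W['color'],cv2.COLOR_RGB2HSV)
    m=((hsv[...,1]<60)&(hsv[...,2]>140)).astype(np.uint8)
    n,l=cv2.connectedComponents(m); k=l[int(seed[1])-4:int(seed[1])+5,int(seed[0])-4:int(seed[0])+5]; k=np.bincount(k[k>0]).argmax()
    c,_=cv2.findContours((l==k).astype(np.uint8),cv2.RETR_EXTERNAL,cv2.CHAIN_APPROX_NONE)
    c=max(c,key=cv2.contourArea); o=np.zeros(m.shape,np.uint8); cv2.drawContours(o,[c],-1,1,-1); return o
def fit(W,seed,x0,z=4):
    o=traymask(W,seed); up=4
    big=cv2.resize(o,None,fx=up,fy=up,interpolation=cv2.INTER_NEAREST)
    def f(v):
        c,s=np.cos(v[2]/50),np.sin(v[2]/50); q=P@np.array([[c,s],[-s,c]])+v[:2]
        i=np.zeros_like(big)
        for zz in (0,z):
            uv=proj(W,np.c_[q,np.full(len(q),zz)]); cv2.fillPoly(i,[np.round((uv+.5)*up-.5).astype(np.int32)],1)
        return 1-(i&big).sum()/(i|big).sum()
    best=None
    for st in (6,2,.5):
        r=minimize(f,x0 if best is None else best.x,method='Nelder-Mead',options=dict(initial_simplex=np.array([(x0 if best is None else best.x)+d for d in np.vstack([np.zeros(3),np.eye(3)*st])])))
        best=r
    return best.x[0],best.x[1],np.degrees(best.x[2]/50),best.fun,o.sum()
E
python3 - <<'E'
from fit import *
W=manip.get_image('wrist')
print(fit(W,(312,120),np.array([540.,335,0])))
E
```

```text
(np.float64(540.8825136059136), np.float64(337.86447072960607), np.float64(-0.2369951910970198), np.float64(0.037722540950053896), np.uint64(9709))
```

Request:
{"op": "step_arm", "data": {"plan": [{"x":3,"y":50,"z":-20,"wx":0,"wy":0,"wz":0,"gripper":85},{"x":6,"y":95,"z":-50,"wx":0,"wy":0,"wz":0,"gripper":70},{"x":6,"y":120,"z":-95,"wx":0,"wy":0,"wz":0,"gripper":60},{"x":6,"y":121,"z":-140,"wx":0,"wy":0,"wz":0,"gripper":50},{"x":6,"y":121,"z":-170,"wx":0,"wy":0,"wz":0,"gripper":50},{"x":6,"y":121,"z":-190,"wx":0,"wy":0,"wz":0,"gripper":50},{"x":6,"y":121,"z":-190,"wx":0,"wy":0,"wz":0,"gripper":50}]}}

```text
time_s: 4.65
position: [538.3, 339.7, 95.9]
orientation: [0.707, 0.707, -0.004, -0.001]
wrist_force: [-0.8, 0.3, -0.4]
grip_width: 49.9
grip_force: 0.0
```

Run:
```python
from fit import *
s=manip.state(); print(s['time_s'],s['position'],s['grip_width'],s['wrist_force'])
W=manip.get_image('wrist'); save(W,'w2.png')
X=np.array([[541,338,47],[541,353,47],[541,323,47]]); print(proj(W,X).round(1))
for r in manip.spot_point(W,'handle'): print(r['p'],r['position'],onz(W,r['position'],29).round(1))
```

```text
4.65 [538.3275584  339.69086757  95.85183972] 49.92205809949842 [-0.80038279  0.28764131 -0.43232486]
[[322.8 231.2]
 [322.9 208.5]
 [322.6 252.8]]
```

View pics/w2.png

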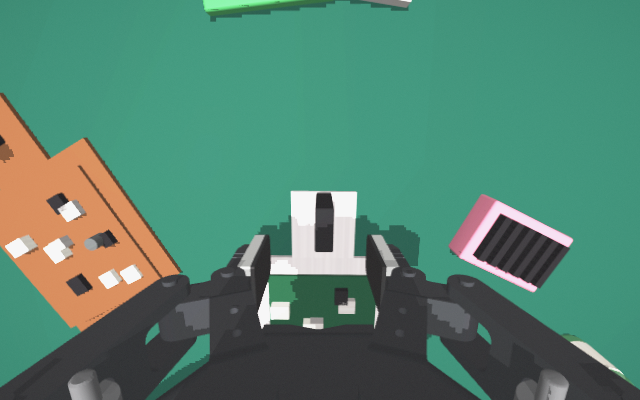

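The fin top is at (324,208–252), as projected, and the jaws are centred on it. Descending to grasp.

Request:
{"op": "step_arm", "data": {"plan": [{"x":0,"y":1,"z":-25,"wx":0,"wy":0,"wz":0,"gripper":50},{"x":0,"y":1,"z":-50,"wx":0,"wy":0,"wz":0,"gripper":50},{"x":0,"y":1,"z":-65,"wx":0,"wy":0,"wz":0,"gripper":50},{"x":0,"y":1,"z":-70,"wx":0,"wy":0,"wz":0,"gripper":50},{"x":0,"y":1,"z":-70,"wx":0,"wy":0,"wz":0,"gripper":50},{"x":0,"y":1,"z":-70,"wx":0,"wy":0,"wz":0,"gripper":50}]}}

```text
time_s: 5.35
position: [542.4, 342.7, 32.4]
orientation: [0.707, 0.707, 0.002, 0.0]
wrist_force: [-0.8, 1.0, 0.8]
grip_width: 50.2
grip_force: 0.0
```

Request:
{"op": "step_arm", "data": {"plan": [{"x":0,"y":0,"z":0,"wx":0,"wy":0,"wz":0,"gripper":20},{"x":0,"y":0,"z":0,"wx":0,"wy":0,"wz":0,"gripper":10},{"x":0,"y":0,"z":0,"wx":0,"wy":0,"wz":0,"gripper":5},{"x":0,"y":0,"z":0,"wx":0,"wy":0,"wz":0,"gripper":5},{"x":0,"y":0,"z":0,"wx":0,"wy":0,"wz":0,"gripper":5},{"x":0,"y":0,"z":0,"wx":0,"wy":0,"wz":0,"gripper":5}], "grip_force": 60}}

```text
time_s: 5.95
position: [541.6, 342.4, 31.3]
orientation: [0.707, 0.707, 0.001, 0.0]
wrist_force: [0.1, 1.3, 5.4]
grip_width: 11.1
grip_force: 59.2
```

The fin is gripped (11.1 mm). With the tray held, it would block the wrist view of the rack. So I'll release it, look at the rack mouth from above once, and come back.

Request:
{"op": "step_arm", "data": {"plan": [{"x":0,"y":0,"z":0,"wx":0,"wy":0,"wz":0,"gripper":50},{"x":0,"y":0,"z":0,"wx":0,"wy":0,"wz":0,"gripper":50},{"x":0,"y":0,"z":0,"wx":0,"wy":0,"wz":0,"gripper":50},{"x":0,"y":0,"z":40,"wx":0,"wy":0,"wz":0,"gripper":50},{"x":0,"y":0,"z":85,"wx":0,"wy":0,"wz":0,"gripper":85},{"x":0,"y":-10,"z":130,"wx":0,"wy":0,"wz":0,"gripper":85},{"x":5,"y":-45,"z":165,"wx":0,"wy":0,"wz":0,"gripper":85},{"x":10,"y":-90,"z":185,"wx":0,"wy":0,"wz":0,"gripper":85}]}}

```text
time_s: 6.75
position: [552.1, 253.2, 218.8]
orientation: [0.706, 0.708, 0.003, 0.001]
wrist_force: [1.3, 0.4, -0.2]
grip_width: 84.6
grip_force: 0.0
```

Request:
{"op": "step_arm", "data": {"plan": [{"x":3,"y":-48,"z":10,"wx":0,"wy":0,"wz":0,"gripper":85},{"x":6,"y":-96,"z":20,"wx":0,"wy":0,"wz":0,"gripper":85},{"x":9,"y":-144,"z":30,"wx":0,"wy":0,"wz":0,"gripper":85},{"x":11,"y":-190,"z":35,"wx":0,"wy":0,"wz":0,"gripper":85},{"x":11,"y":-225,"z":35,"wx":0,"wy":0,"wz":0,"gripper":85},{"x":11,"y":-240,"z":35,"wx":0,"wy":0,"wz":0,"gripper":85},{"x":11,"y":-240,"z":35,"wx":0,"wy":0,"wz":0,"gripper":85},{"x":11,"y":-240,"z":35,"wx":0,"wy":0,"wz":0,"gripper":85}]}}

```text
time_s: 7.55
position: [561.9, 12.7, 249.9]
orientation: [0.707, 0.707, 0.0, -0.001]
wrist_force: [0.5, 0.7, -0.5]
grip_width: 85.2
grip_force: 0.0
```

Run:
```python
from h import *
s=manip.state(); print(s['time_s'],s['position'],s['qvel'])
W=manip.get_image('wrist'); np.savez('rackW.npz',**{k:np.array(W[k]) for k in('color','mtx','k1','rvec','tvec')})
for n in('scene','side'):
    p=manip.get_image(n); np.savez(n+'.npz',**{k:np.array(p[k]) for k in('color','mtx','k1','rvec','tvec')})
im=cv2.resize(W['color'],(800,500),interpolation=cv2.INTER_CUBIC); cv2.imwrite('pics/w3.png',im[:,:,::-1])
for q,z in (('rack',0),('pair_low',60),('pair_mid',105),('pair_high',150)):
    print(q,[(round(r['p'],2),np.round(r['position']),onz(W,r['position'],z).round(1)) for r in manip.spot_point(W,q)])
```

```text
7.55 [561.89769608  12.65223127 249.94850904] [ 0.02681938  0.00135334  0.00332723 -0.00123233 -0.00148304 -0.00214987]
rack [(0.77, array([319., 215.]), array([562.4, -42.8,   0. ])), (0.48, array([489.,  10.]), array([757.2, 203.2,   0. ]))]
pair_low [(0.81, array([319., 226.]), array([562.4, -37.2,  60. ]))]
pair_mid [(0.92, array([318., 245.]), array([561.9, -41.1, 105. ]))]
pair_high [(0.83, array([314., 266.]), array([558.6, -39.7, 150. ]))]
```

View pics/w3.png

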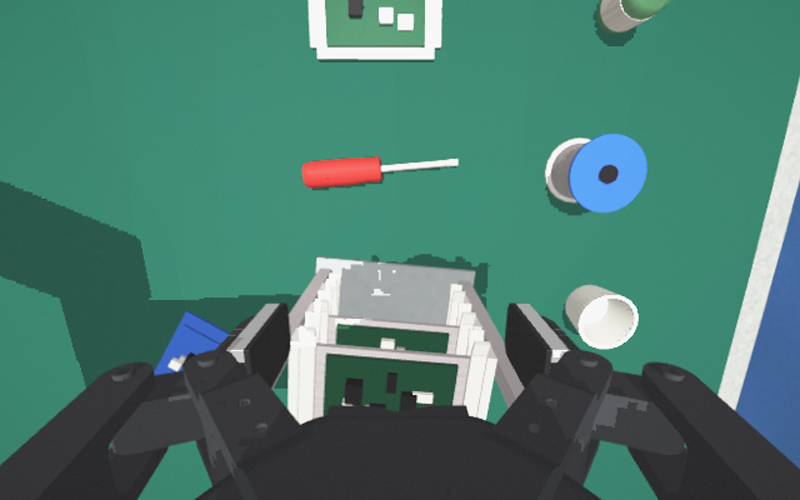

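The wrist view shows the rack mouth: base front edge from (317,258) to (475,271), so the rack is turned about −4.7°. Boards sit at the two upper levels and the lowest pair is open. I'll zoom in to measure it accurately.

Run:
```python
import numpy as np,cv2
c=np.load('rackW.npz')['color'][200:315,235:402]
im=cv2.resize(c,None,fx=4.75,fy=4.75,interpolation=cv2.INTER_CUBIC)
print(im.shape); cv2.imwrite('pics/w4.png',im[:,:,::-1])
```

```text
(546, 793, 3)
```

View pics/w4.png

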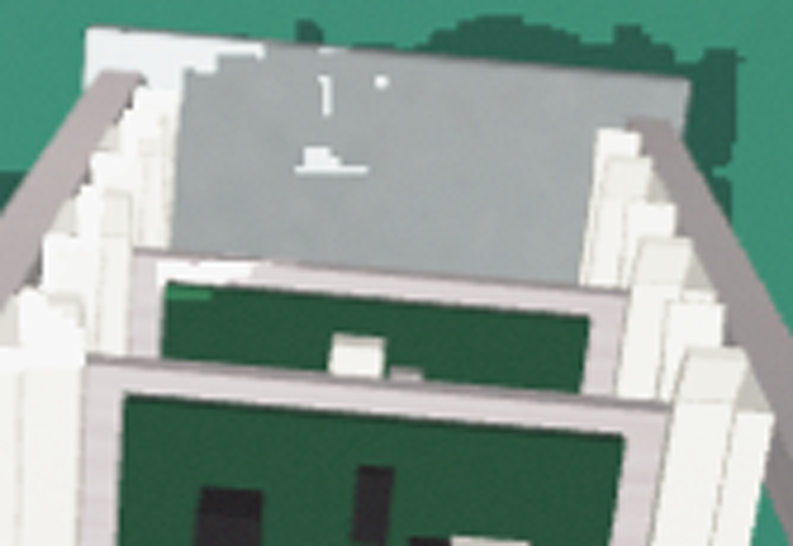

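```bash
cat > r.py <<'E'
from h import *
W={k:v for k,v in np.load('rackW.npz').items()}
f=lambda a:np.array(a)/4.75+[235-.4,200-.4]
for n,a,b,z in [('base z0',(87,28),(690,80),0),('base z5',(87,28),(690,80),5),('midcard top',(135,248),(628,292),107),('highcard',(88,358),(670,405),152),('lowlip',(177,200),(591,220),67),('lowlip far',(172,248),(581,283),67),('lowlip near',(180,115),(597,135),67)]:
    A,B=onz(W,f(a),z),onz(W,f(b),z); d=B-A
    print(n,A[:2].round(1),B[:2].round(1),'mid',((A+B)/2)[:2].round(1),'w',np.linalg.norm(d).round(1),'yaw',np.degrees(np.arctan2(d[1],d[0])).round(2))
E
python3 r.py
```

```text
base z0 [474.3 -29.8] [645.4 -45.1] mid [559.8 -37.4] w 171.8 yaw -5.1
base z5 [475.4 -28.4] [644.3 -43.4] mid [559.9 -35.9] w 169.5 yaw -5.1
midcard top [506.8 -47.2] [611.  -57.2] mid [558.9 -52.2] w 104.7 yaw -5.5
highcard [506.6 -47.6] [611.3 -56.9] mid [559.  -52.2] w 105.2 yaw -5.08
lowlip [509.2 -53.4] [608.6 -58.5] mid [558.9 -55.9] w 99.6 yaw -2.91
lowlip far [507.4 -65.9] [606.8 -75.1] mid [557.1 -70.5] w 99.8 yaw -5.26
lowlip near [510.7 -31.8] [609.2 -36.7] mid [560.  -34.3] w 98.6 yaw -2.85
```

Rack mouth: about (560, −40) with yaw −5.1°, and the base, cards and lips all agree. Going back for the tray.

Request:
{"op": "step_arm", "data": {"plan": [{"x":-3,"y":50,"z":0,"wx":0,"wy":0,"wz":0,"gripper":85},{"x":-6,"y":100,"z":0,"wx":0,"wy":0,"wz":0,"gripper":70},{"x":-9,"y":148,"z":-10,"wx":0,"wy":0,"wz":0,"gripper":60},{"x":-12,"y":195,"z":-20,"wx":0,"wy":0,"wz":0,"gripper":50},{"x":-15,"y":240,"z":-40,"wx":0,"wy":0,"wz":0,"gripper":50},{"x":-18,"y":280,"z":-70,"wx":0,"wy":0,"wz":0,"gripper":50},{"x":-20,"y":315,"z":-100,"wx":0,"wy":0,"wz":0,"gripper":50},{"x":-21,"y":330,"z":-140,"wx":0,"wy":0,"wz":0,"gripper":50}]}}

```text
time_s: 8.7
position: [541.1, 346.9, 110.7]
orientation: [0.706, 0.709, 0.003, 0.0]
wrist_force: [0.5, 0.4, -0.3]
grip_width: 49.8
grip_force: 0.0
```

Request:
{"op": "step_arm", "data": {"plan": [{"x":0,"y":0,"z":-15,"wx":0,"wy":0,"wz":0,"gripper":50},{"x":0,"y":0,"z":-40,"wx":0,"wy":0,"wz":0,"gripper":50},{"x":0,"y":0,"z":-65,"wx":0,"wy":0,"wz":0,"gripper":50},{"x":0,"y":0,"z":-79,"wx":0,"wy":0,"wz":0,"gripper":50},{"x":0,"y":0,"z":-80,"wx":0,"wy":0,"wz":0,"gripper":45},{"x":0,"y":0,"z":-80,"wx":0,"wy":0,"wz":0,"gripper":20},{"x":0,"y":0,"z":-80,"wx":0,"wy":0,"wz":0,"gripper":8},{"x":0,"y":0,"z":-80,"wx":0,"wy":0,"wz":0,"gripper":5}], "grip_force": 60}}

```text
time_s: 9.5
position: [542.2, 342.8, 32.3]
orientation: [0.707, 0.707, 0.002, 0.0]
wrist_force: [-0.0, 1.1, -0.5]
grip_width: 11.2
grip_force: 58.4
```

Request:
{"op": "step_arm", "data": {"plan": [{"x":0,"y":0,"z":0,"wx":0,"wy":0,"wz":0,"gripper":5},{"x":0,"y":0,"z":0,"wx":0,"wy":0,"wz":0,"gripper":5},{"x":0,"y":0,"z":0,"wx":0,"wy":0,"wz":0,"gripper":5}], "grip_force": 60}}

```text
time_s: 9.8
position: [542.2, 342.8, 32.2]
orientation: [0.707, 0.707, 0.002, 0.0]
wrist_force: [0.2, 1.0, 5.4]
grip_width: 11.4
grip_force: 59.3
```

Request:
{"op": "step_arm", "data": {"plan": [{"x":0,"y":0,"z":12,"wx":0,"wy":0,"wz":0,"gripper":5},{"x":0,"y":0,"z":40,"wx":0,"wy":0,"wz":0,"gripper":5},{"x":5,"y":-15,"z":70,"wx":0,"wy":0,"wz":-1,"gripper":5},{"x":12,"y":-45,"z":95,"wx":0,"wy":0,"wz":-2,"gripper":5},{"x":20,"y":-80,"z":100,"wx":0,"wy":0,"wz":-3,"gripper":5},{"x":28,"y":-115,"z":100,"wx":0,"wy":0,"wz":-4,"gripper":5},{"x":35,"y":-140,"z":100,"wx":0,"wy":0,"wz":-5.1,"gripper":5},{"x":37,"y":-150,"z":100,"wx":0,"wy":0,"wz":-5.1,"gripper":5}]}}

```text
time_s: 10.6
position: [578.1, 189.2, 130.5]
orientation: [0.739, 0.674, -0.001, 0.0]
wrist_force: [-0.4, -0.0, -1.8]
grip_width: 11.0
grip_force: 58.6
```

Request:
{"op": "step_arm", "data": {"plan": [{"x":0,"y":0,"z":0,"wx":0,"wy":0,"wz":0,"gripper":5},{"x":0,"y":0,"z":0,"wx":0,"wy":0,"wz":0,"gripper":5}]}}

```text
time_s: 10.8
position: [577.7, 192.7, 130.2]
orientation: [0.738, 0.675, -0.0, -0.0]
wrist_force: [-0.4, -0.0, -1.6]
grip_width: 11.1
grip_force: 58.6
```

Run:
```python
from fit import *
from scipy.spatial.transform import Rotation as Ro
s=manip.state(); M=Ro.from_quat(s['orientation']).as_matrix(); print(s['time_s'],np.round(s['position'],1),M.round(4).tolist(),np.round(s['wrist_force'],1),np.round(s['moment'],2),s['grip_width'])
W=manip.get_image('wrist'); save(W,'w5.png')
for n in('scene','side'):
    p=manip.get_image(n); np.savez(n+'1.npz',**{k:np.array(p[k]) for k in('color','mtx','k1','rvec','tvec')})
p=np.array(s['position']); z0=p[2]-32.2
# predicted tray outline
th=np.arctan2(M[1,1],M[0,1]); print('yaw',np.degrees(th))
c,sn=np.cos(th),np.sin(th); q=(P-[0,4.7])@np.array([[c,sn],[-sn,c]])+p[:2]
uv=proj(W,np.c_[q,np.full(12,z0+4)]); im=W['color'].copy(); cv2.polylines(im,[np.round(uv).astype(int)],True,(255,0,0),1)
cv2.imwrite('pics/w5.png',cv2.resize(im,(800,500))[:,:,::-1]); print(uv.round(0).tolist())
```

```text
10.8 [577.7 192.7 130.2] [[0.0884, 0.9961, -0.0006], [0.9961, -0.0884, 0.0006], [0.0006, -0.0007, -1.0]] [-0.4 -0.  -1.6] [ 0.21 -0.07 -0.  ] 11.127537958826041
yaw -5.068820818990712
[[244.0, 469.0], [392.0, 469.0], [393.0, 459.0], [401.0, 459.0], [417.0, 311.0], [359.0, 311.0], [363.0, 225.0], [273.0, 225.0], [277.0, 310.0], [219.0, 310.0], [235.0, 459.0], [243.0, 459.0]]
```

View pics/w5.png

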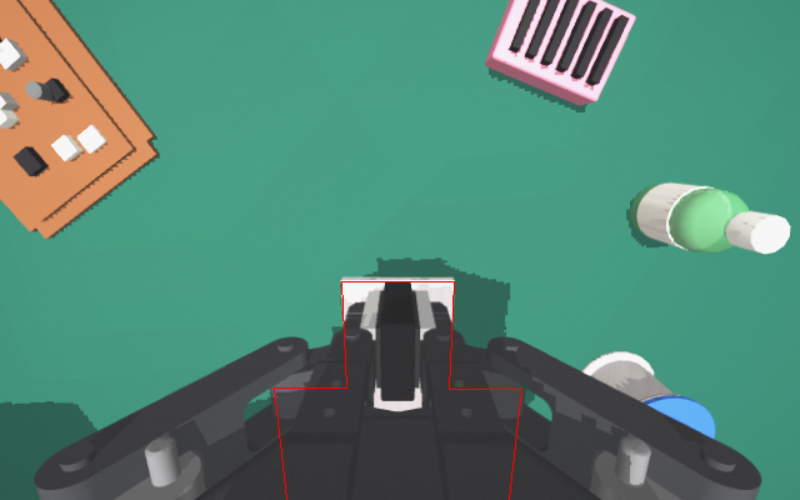

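The projected outline agrees sideways with the tongue (edges at 342 and 454), so TCP and camera frames match. Now to check the nose for droop with the two fixed cameras.

Run:
```python
from fit import *
ims=[{k:v for k,v in np.load(n+'1.npz').items()} for n in('scene','side')]
T=np.array([577.7,192.7,130.2]); th=np.radians(-5.07)
def tray(pts,v): # pts tray (x,y from handle, z from underside); v: dx,dy,dz,pitch deg
    a=np.radians(v[3]); p=pts-[0,4.7,32.2]; c,s=np.cos(a),np.sin(a)
    p=np.c_[p[:,0],c*p[:,1]-s*p[:,2],s*p[:,1]+c*p[:,2]]
    c,s=np.cos(th),np.sin(th); return np.c_[c*p[:,0]-s*p[:,1],s*p[:,0]+c*p[:,1],p[:,2]]+T+[v[0],v[1],v[2]]
H=np.array([[-54,-175],[54,-175],[54,-165],[60,-165],[60,-110],[-60,-110],[-60,-165],[-54,-165]],float)
R=np.array([[-80,-195],[80,-195],[80,-110],[-80,-110]],float)
up=4;data=[]
for im in ims:
    hsv=cv2.cvtColor(im['color'],cv2.COLOR_RGB2HSV)
    m=((hsv[...,1]<70)&(hsv[...,2]>120)).astype(np.uint8)
    uv=proj(im,tray(np.c_[R,np.full(4,2)],[0,0,0,0])); roi=np.zeros_like(m); cv2.fillPoly(roi,[uv.astype(int)],1)
    h=m&roi; c,_=cv2.findContours(cv2.morphologyEx(h,cv2.MORPH_CLOSE,np.ones((3,3),np.uint8)),0,1); 
    hull=cv2.convexHull(max(c,key=cv2.contourArea)); o=np.zeros_like(m); cv2.fillPoly(o,[hull],1)
    data.append((im,cv2.resize(o,None,fx=up,fy=up,interpolation=0),cv2.resize(roi,None,fx=up,fy=up,interpolation=0))); print(h.sum(),o.sum(),[np.round(r['position'],1) for r in []])
def f(v,each=False):
    e=[]
    for im,o,roi in data:
        i=np.zeros_like(o)
        pts=[np.round((proj(im,tray(np.c_[H,np.full(8,z)],v))+.5)*up).astype(np.int32) for z in(0,4)]
        cv2.fillPoly(i,[cv2.convexHull(np.vstack(pts))],1); i&=roi
        e.append(1-(i&o).sum()/(i|o).sum())
    return e if each else sum(e)
print(f([0,0,0,0],1))
x=np.zeros(4)
for st in(3,1,.5):
    x=minimize(f,x,method='Nelder-Mead',options=dict(initial_simplex=np.array([x+d for d in np.vstack([np.zeros(4),np.diag([st]*3+[st/2])])]))).x
print(x.round(2),f(x,1)); 
for pt in(-1,0,1): 
    r=minimize(lambda u:f([u[0],u[1],0,pt]),[0,0],method='Nelder-Mead',options=dict(initial_simplex=[[0,0],[2,0],[0,2]])); print(pt,r.x.round(2),r.fun.round(4))
# big overlay
im=ims[0]['color'].copy(); big=cv2.resize(im,None,fx=4,fy=4,interpolation=cv2.INTER_CUBIC)
vis=[]
for im in ims:
    big=cv2.resize(im['color'],None,fx=4,fy=4,interpolation=cv2.INTER_CUBIC)
    Q=P.copy()
    cv2.polylines(big,[np.round((proj(im,tray(np.c_[Q,np.full(12,0)],np.zeros(4)))+.5)*4).astype(int)],True,(255,0,0),1)
    c=(proj(im,tray(np.array([[0,-130,2.]]),np.zeros(4)))[0]*4).astype(int); vis.append(big[c[1]-250:c[1]+250,c[0]-200:c[0]+200])
cv2.imwrite('pics/ov.png',np.hstack(vis)[:,:,::-1])
```

```text
679 1420 []
289 341 []
[np.float64(0.11949245241741413), np.float64(0.8913962522851919)]
[-14.24  -0.53  -6.45   4.  ] [np.float64(0.14603982106832736), np.float64(0.7783544626903769)]
-1 [-0.25  1.38] 1.0138
0 [-2.69  0.53] 0.9956
1 [-5.3   0.28] 0.982
```

View pics/ov.png

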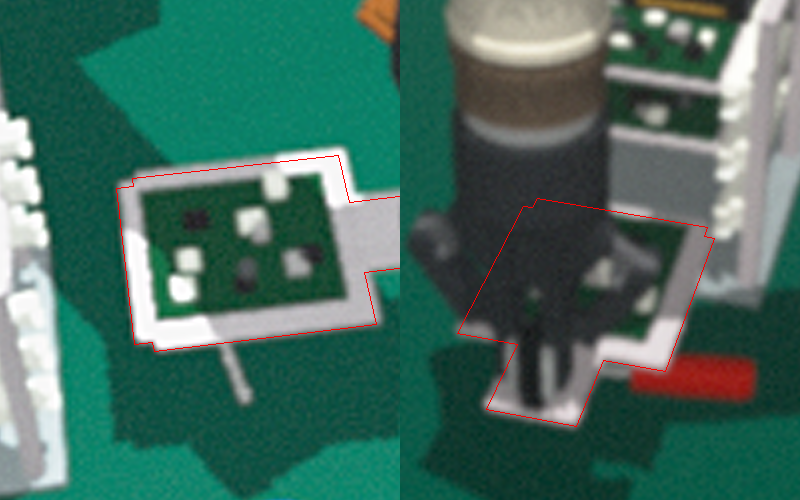

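The overlay fits in both views with no noticeable droop. Lining up in front of the lowest pair.

Request:
{"op": "step_arm", "data": {"plan": [{"x":0,"y":-12,"z":-12,"wx":0,"wy":0,"wz":0,"gripper":5},{"x":0,"y":-22,"z":-26,"wx":0,"wy":0,"wz":0,"gripper":5},{"x":0,"y":-28,"z":-36,"wx":0,"wy":0,"wz":0,"gripper":5},{"x":0,"y":-28,"z":-36,"wx":0,"wy":0,"wz":0,"gripper":5},{"x":0,"y":-28,"z":-36,"wx":0,"wy":0,"wz":0,"gripper":5}], "grip_force": 80}}

```text
time_s: 11.45
position: [577.9, 164.6, 94.2]
orientation: [0.738, 0.675, -0.0, -0.0]
wrist_force: [-0.1, -0.4, -1.7]
grip_width: 11.0
grip_force: 81.0
```

Request:
{"op": "step_arm", "data": {"plan": [{"x":-0.4,"y":-5,"z":0,"wx":0,"wy":0,"wz":0,"gripper":5},{"x":-0.9,"y":-10,"z":0,"wx":0,"wy":0,"wz":0,"gripper":5},{"x":-1.3,"y":-15,"z":0,"wx":0,"wy":0,"wz":0,"gripper":5},{"x":-1.3,"y":-15,"z":0,"wx":0,"wy":0,"wz":0,"gripper":5}]}}

```text
time_s: 11.85
position: [576.8, 148.2, 94.7]
orientation: [0.738, 0.675, 0.0, 0.0]
wrist_force: [0.5, -0.6, -1.6]
grip_width: 11.2
grip_force: 81.0
```

```bash
cat > chk.py <<'E'
from h import *
from scipy.spatial.transform import Rotation as Ro
s=manip.state(); p=np.array(s['position']); M=Ro.from_quat(s['orientation']).as_matrix(); th=np.radians(-5.1)
d=p[:2]-[560,-40.2]; ax=np.array([-np.sin(th),np.cos(th)]); lx=np.array([np.cos(th),np.sin(th)])
print('t',s['time_s'],'pos',p.round(2),'lat',(d@lx).round(2),'nose y',(d@ax-179.7).round(1),'under',(p[2]-32.2).round(1),'yaw',np.degrees(np.arctan2(M[1,1],M[0,1])).round(2),'tilt',M[:2,2].round(4),'F',np.round(s['wrist_force'],1),'Mom',np.round(s['moment'],2),'grip',round(s['grip_force'],1))
E
python3 chk.py
```

```text
t 11.85 pos [576.81 148.19  94.69] lat -0.01 nose y 9.4 under 62.5 yaw -5.16 tilt [ 0.0004 -0.0001] F [ 0.5 -0.6 -1.6] Mom [ 0.19  0.02 -0.05] grip 81.0
```

Request:
{"op": "step_arm", "data": {"plan": [{"x":-0.4,"y":-4,"z":-0.5,"wx":0,"wy":0,"wz":0,"gripper":5},{"x":-0.7,"y":-8,"z":-0.7,"wx":0,"wy":0,"wz":0,"gripper":5},{"x":-1.1,"y":-12,"z":-0.7,"wx":0,"wy":0,"wz":0,"gripper":5},{"x":-1.1,"y":-12,"z":-0.7,"wx":0,"wy":0,"wz":0,"gripper":5}]}}

```text
time_s: 12.25
position: [575.5, 136.3, 93.6]
orientation: [0.738, 0.675, -0.0, -0.0]
wrist_force: [-0.6, 0.7, -1.8]
grip_width: 11.3
grip_force: 81.0
```

```bash
python3 chk.py
```

```text
t 12.25 pos [575.49 136.35  93.57] lat -0.27 nose y -2.5 under 61.4 yaw -5.14 tilt [-0.0003 -0.0002] F [-0.6  0.7 -1.8] Mom [ 0.18 -0.03 -0.01] grip 81.0
```

Request:
{"op": "step_arm", "data": {"plan": [{"x":-0.3,"y":-3,"z":0,"wx":0,"wy":0,"wz":0,"gripper":5},{"x":-0.5,"y":-6,"z":0,"wx":0,"wy":0,"wz":0,"gripper":5},{"x":-0.7,"y":-8,"z":0,"wx":0,"wy":0,"wz":0,"gripper":5},{"x":-0.7,"y":-8,"z":0,"wx":0,"wy":0,"wz":0,"gripper":5}]}}

```text
time_s: 12.65
position: [574.8, 128.7, 93.6]
orientation: [0.738, 0.675, -0.0, -0.0]
wrist_force: [0.7, -0.1, -1.2]
grip_width: 11.0
grip_force: 81.0
```

```bash
python3 chk.py
```

```text
t 12.65 pos [574.85 128.69  93.57] lat -0.23 nose y -10.2 under 61.4 yaw -5.12 tilt [-0.0001 -0.0001] F [ 0.7 -0.1 -1.2] Mom [ 0.18 -0.    0.01] grip 81.0
```

Request:
{"op": "step_arm", "data": {"plan": [{"x":-0.2,"y":-4,"z":0,"wx":0,"wy":0,"wz":0,"gripper":5},{"x":-0.5,"y":-8,"z":0,"wx":0,"wy":0,"wz":0,"gripper":5},{"x":-0.9,"y":-12,"z":0,"wx":0,"wy":0,"wz":0,"gripper":5},{"x":-1.2,"y":-16,"z":0,"wx":0,"wy":0,"wz":0,"gripper":5},{"x":-1.2,"y":-16,"z":0,"wx":0,"wy":0,"wz":0,"gripper":5}]}}

```text
time_s: 13.15
position: [573.6, 112.3, 93.6]
orientation: [0.738, 0.675, -0.0, -0.0]
wrist_force: [-0.2, -0.9, -1.5]
grip_width: 11.2
grip_force: 81.0
```

```bash
python3 chk.py
```

```text
t 13.15 pos [573.59 112.29  93.57] lat -0.02 nose y -26.6 under 61.4 yaw -5.15 tilt [-0.0002 -0.0002] F [-0.2 -0.9 -1.5] Mom [ 0.22 -0.01  0.01] grip 81.0
```

Request:
{"op": "step_arm", "data": {"plan": [{"x":-0.4,"y":-4,"z":0,"wx":0,"wy":0,"wz":0,"gripper":5},{"x":-0.7,"y":-8,"z":0,"wx":0,"wy":0,"wz":0,"gripper":5},{"x":-1.1,"y":-12,"z":0,"wx":0,"wy":0,"wz":0,"gripper":5},{"x":-1.4,"y":-16,"z":0,"wx":0,"wy":0,"wz":0,"gripper":5},{"x":-1.8,"y":-20,"z":0,"wx":0,"wy":0,"wz":0,"gripper":5},{"x":-1.8,"y":-20,"z":0,"wx":0,"wy":0,"wz":0,"gripper":5}]}}

```text
time_s: 13.75
position: [571.8, 92.4, 93.6]
orientation: [0.738, 0.675, -0.0, 0.0]
wrist_force: [-0.3, 0.5, -1.3]
grip_width: 11.1
grip_force: 81.0
```

```bash
python3 chk.py
```

```text
t 13.75 pos [571.83  92.36  93.61] lat -0.0 nose y -46.6 under 61.4 yaw -5.14 tilt [-0.0001 -0.0002] F [-0.3  0.5 -1.3] Mom [0.16 0.   0.01] grip 81.0
```

Request:
{"op": "step_arm", "data": {"plan": [{"x":-0.5,"y":-6,"z":0,"wx":0,"wy":0,"wz":0,"gripper":5},{"x":-1.1,"y":-12,"z":0,"wx":0,"wy":0,"wz":0,"gripper":5},{"x":-1.6,"y":-18,"z":0,"wx":0,"wy":0,"wz":0,"gripper":5},{"x":-2.1,"y":-24,"z":0,"wx":0,"wy":0,"wz":0,"gripper":5},{"x":-2.7,"y":-30,"z":0,"wx":0,"wy":0,"wz":0,"gripper":5},{"x":-3.2,"y":-36,"z":0,"wx":0,"wy":0,"wz":0,"gripper":5},{"x":-3.7,"y":-42,"z":0,"wx":0,"wy":0,"wz":0,"gripper":5},{"x":-3.9,"y":-44,"z":0,"wx":0,"wy":0,"wz":0,"gripper":5}]}}

```text
time_s: 14.55
position: [567.9, 48.2, 93.6]
orientation: [0.738, 0.675, -0.0, 0.0]
wrist_force: [0.4, 1.4, -1.8]
grip_width: 10.5
grip_force: 81.0
```

```bash
python3 chk.py
```

```text
t 14.55 pos [567.92  48.22  93.6 ] lat 0.03 nose y -90.9 under 61.4 yaw -5.15 tilt [-0.0001 -0.0001] F [ 0.4  1.4 -1.8] Mom [ 0.16 -0.03  0.03] grip 81.0
```

Request:
{"op": "step_arm", "data": {"plan": [{"x":-0.2,"y":-2,"z":0,"wx":0,"wy":0,"wz":0,"gripper":5},{"x":-0.4,"y":-4,"z":0,"wx":0,"wy":0,"wz":0,"gripper":5},{"x":-0.5,"y":-6,"z":0,"wx":0,"wy":0,"wz":0,"gripper":5},{"x":-0.5,"y":-6,"z":0,"wx":0,"wy":0,"wz":0,"gripper":5}]}}

```text
time_s: 14.95
position: [567.5, 42.9, 93.6]
orientation: [0.738, 0.675, 0.0, 0.0]
wrist_force: [0.0, 0.7, -1.9]
grip_width: 11.1
grip_force: 81.0
```

```bash
python3 chk.py
```

```text
t 14.95 pos [567.52  42.89  93.62] lat 0.11 nose y -96.3 under 61.4 yaw -5.11 tilt [ 0. -0.] F [ 0.   0.7 -1.9] Mom [ 0.15 -0.04  0.01] grip 81.0
```

Request:
{"op": "step_arm", "data": {"plan": [{"x":-0.1,"y":-1.5,"z":0,"wx":0,"wy":0,"wz":0,"gripper":5},{"x":-0.3,"y":-3,"z":0,"wx":0,"wy":0,"wz":0,"gripper":5},{"x":-0.4,"y":-4.5,"z":0,"wx":0,"wy":0,"wz":0,"gripper":5},{"x":-0.4,"y":-4.5,"z":0,"wx":0,"wy":0,"wz":0,"gripper":5}]}}

```text
time_s: 15.35
position: [567.1, 38.3, 93.6]
orientation: [0.738, 0.675, -0.0, 0.0]
wrist_force: [0.2, -0.4, -0.9]
grip_width: 10.7
grip_force: 81.0
```

Request:
{"op": "step_arm", "data": {"plan": [{"x":-0.1,"y":-1,"z":0,"wx":0,"wy":0,"wz":0,"gripper":5},{"x":-0.2,"y":-2,"z":0,"wx":0,"wy":0,"wz":0,"gripper":5},{"x":-0.3,"y":-3,"z":0,"wx":0,"wy":0,"wz":0,"gripper":5},{"x":-0.4,"y":-4,"z":0,"wx":0,"wy":0,"wz":0,"gripper":5}]}}

```text
time_s: 15.75
position: [566.7, 34.4, 93.6]
orientation: [0.738, 0.675, -0.0, -0.0]
wrist_force: [0.4, -0.0, -0.7]
grip_width: 10.8
grip_force: 81.0
```

Request:
{"op": "step_arm", "data": {"plan": [{"x":-0.1,"y":-1,"z":0,"wx":0,"wy":0,"wz":0,"gripper":5},{"x":-0.2,"y":-2,"z":0,"wx":0,"wy":0,"wz":0,"gripper":5},{"x":-0.3,"y":-3,"z":0,"wx":0,"wy":0,"wz":0,"gripper":5}]}}

```text
time_s: 16.05
position: [566.4, 31.4, 93.6]
orientation: [0.738, 0.675, 0.0, -0.0]
wrist_force: [0.3, -0.5, -1.7]
grip_width: 10.8
grip_force: 81.0
```

Request:
{"op": "step_arm", "data": {"plan": [{"x":-0.1,"y":-1,"z":0,"wx":0,"wy":0,"wz":0,"gripper":5},{"x":-0.2,"y":-2,"z":0,"wx":0,"wy":0,"wz":0,"gripper":5},{"x":-0.3,"y":-3,"z":0,"wx":0,"wy":0,"wz":0,"gripper":5}]}}

```text
time_s: 16.35
position: [566.6, 29.9, 94.0]
orientation: [0.738, 0.675, 0.001, -0.001]
wrist_force: [0.8, 5.2, 0.1]
grip_width: 10.9
grip_force: 81.3
```

Request:
{"op": "step_arm", "data": {"plan": [{"x":-0.1,"y":-1,"z":0,"wx":0,"wy":0,"wz":0,"gripper":5},{"x":-0.2,"y":-2,"z":0,"wx":0,"wy":0,"wz":0,"gripper":5},{"x":-0.3,"y":-3,"z":0,"wx":0,"wy":0,"wz":0,"gripper":5}]}}

```text
time_s: 16.65
position: [566.2, 27.0, 94.1]
orientation: [0.738, 0.675, 0.001, -0.001]
wrist_force: [0.3, 5.5, -0.2]
grip_width: 10.8
grip_force: 81.3
```

Contact at 5 N: the block is moving. Pushing on in small steps until the force rises.

Request:
{"op": "step_arm", "data": {"plan": [{"x":-0.1,"y":-1,"z":0,"wx":0,"wy":0,"wz":0,"gripper":5},{"x":-0.2,"y":-2,"z":0,"wx":0,"wy":0,"wz":0,"gripper":5}]}}

```text
time_s: 16.85
position: [566.0, 25.0, 94.0]
orientation: [0.738, 0.675, 0.001, -0.001]
wrist_force: [0.6, 5.2, -0.1]
grip_width: 10.9
grip_force: 81.3
```

Request:
{"op": "step_arm", "data": {"plan": [{"x":-0.1,"y":-0.7,"z":0,"wx":0,"wy":0,"wz":0,"gripper":5},{"x":-0.1,"y":-1.2,"z":0,"wx":0,"wy":0,"wz":0,"gripper":5}]}}

```text
time_s: 17.05
position: [565.9, 23.7, 94.0]
orientation: [0.738, 0.675, 0.001, -0.001]
wrist_force: [0.1, 5.0, -0.4]
grip_width: 11.0
grip_force: 81.3
```

Request:
{"op": "step_arm", "data": {"plan": [{"x":-0.1,"y":-0.5,"z":0,"wx":0,"wy":0,"wz":0,"gripper":5},{"x":-0.1,"y":-1,"z":0,"wx":0,"wy":0,"wz":0,"gripper":5}]}}

```text
time_s: 17.25
position: [565.8, 22.7, 94.0]
orientation: [0.738, 0.675, 0.001, -0.001]
wrist_force: [-0.2, 4.9, -0.8]
grip_width: 10.9
grip_force: 81.3
```

Request:
{"op": "step_arm", "data": {"plan": [{"x":-0.1,"y":-0.6,"z":0,"wx":0,"wy":0,"wz":0,"gripper":5},{"x":-0.1,"y":-1,"z":0,"wx":0,"wy":0,"wz":0,"gripper":5}]}}

```text
time_s: 17.45
position: [565.9, 22.6, 94.2]
orientation: [0.737, 0.675, 0.002, -0.001]
wrist_force: [0.6, 8.6, 0.2]
grip_width: 11.1
grip_force: 81.5
```

Request:
{"op": "step_arm", "data": {"plan": [{"x":-0.1,"y":-0.6,"z":0,"wx":0,"wy":0,"wz":0,"gripper":5},{"x":-0.1,"y":-1,"z":0,"wx":0,"wy":0,"wz":0,"gripper":5}]}}

```text
time_s: 17.65
position: [566.0, 22.6, 94.4]
orientation: [0.737, 0.676, 0.003, -0.002]
wrist_force: [1.2, 10.6, 1.9]
grip_width: 11.0
grip_force: 81.6
```

The position is stuck at y=22.6 and the force is rising, about 8 mm after contact, so the block is home. Relaxing, lowering onto the ledges and releasing.

Request:
{"op": "step_arm", "data": {"plan": [{"x":0.1,"y":0.8,"z":-0.3,"wx":0,"wy":0,"wz":0,"gripper":5},{"x":0.2,"y":1.7,"z":-0.8,"wx":0,"wy":0,"wz":0,"gripper":5},{"x":0.2,"y":1.7,"z":-1.2,"wx":0,"wy":0,"wz":0,"gripper":5},{"x":0.2,"y":1.7,"z":-1.2,"wx":0,"wy":0,"wz":0,"gripper":5}]}}

```text
time_s: 18.05
position: [566.0, 22.8, 93.2]
orientation: [0.737, 0.675, 0.002, -0.001]
wrist_force: [0.5, 6.4, 2.2]
grip_width: 11.2
grip_force: 81.7
```

```bash
python3 chk.py
```

```text
t 18.05 pos [566.    22.83  93.2 ] lat 0.38 nose y -116.4 under 61.0 yaw -5.03 tilt [0.0016 0.0031] F [0.5 6.4 2.2] Mom [ 1.12  0.12 -0.18] grip 81.7
```

Request:
{"op": "step_arm", "data": {"plan": [{"x":0,"y":0.5,"z":-0.5,"wx":0,"wy":0,"wz":0,"gripper":5},{"x":0,"y":0.5,"z":-0.8,"wx":0,"wy":0,"wz":0,"gripper":5},{"x":0,"y":0.5,"z":-0.8,"wx":0,"wy":0,"wz":0,"gripper":30},{"x":0,"y":0.5,"z":-0.8,"wx":0,"wy":0,"wz":0,"gripper":50},{"x":0,"y":0.5,"z":-0.8,"wx":0,"wy":0,"wz":0,"gripper":50},{"x":0,"y":0.5,"z":-0.8,"wx":0,"wy":0,"wz":0,"gripper":50}]}}

```text
time_s: 18.65
position: [565.3, 21.0, 91.6]
orientation: [0.738, 0.675, -0.0, 0.0]
wrist_force: [-0.0, -0.3, -0.6]
grip_width: 50.2
grip_force: 0.0
```

```bash
python3 chk.py
```

```text
t 18.65 pos [565.32  21.03  91.56] lat -0.15 nose y -118.2 under 59.4 yaw -5.13 tilt [-0.0002 -0.0006] F [-0.  -0.3 -0.6] Mom [ 0.03 -0.03 -0.03] grip 0.0
```

Released cleanly. Retreating straight up, then away in +y.

Request:
{"op": "step_arm", "data": {"plan": [{"x":0,"y":1,"z":15,"wx":0,"wy":0,"wz":0,"gripper":50},{"x":0,"y":2,"z":40,"wx":0,"wy":0,"wz":0,"gripper":50},{"x":0,"y":5,"z":75,"wx":0,"wy":0,"wz":0,"gripper":50},{"x":2,"y":25,"z":115,"wx":0,"wy":0,"wz":0,"gripper":50},{"x":4,"y":60,"z":150,"wx":0,"wy":0,"wz":0,"gripper":50},{"x":0,"y":100,"z":170,"wx":0,"wy":0,"wz":0,"gripper":50},{"x":-30,"y":130,"z":180,"wx":0,"wy":0,"wz":0,"gripper":50},{"x":-60,"y":150,"z":190,"wx":0,"wy":0,"wz":0,"gripper":50}]}}

```text
time_s: 19.45
position: [505.1, 173.3, 282.0]
orientation: [0.738, 0.675, 0.0, 0.0]
wrist_force: [-0.3, -0.7, 0.3]
grip_width: 50.0
grip_force: 0.0
```

Request:
{"op": "step_arm", "data": {"plan": [{"x":-40,"y":20,"z":0,"wx":0,"wy":0,"wz":0,"gripper":50},{"x":-80,"y":40,"z":0,"wx":0,"wy":0,"wz":0,"gripper":50},{"x":-100,"y":50,"z":0,"wx":0,"wy":0,"wz":0,"gripper":50},{"x":-100,"y":50,"z":0,"wx":0,"wy":0,"wz":0,"gripper":50}]}}

```text
time_s: 19.85
position: [403.1, 222.2, 282.1]
orientation: [0.737, 0.676, -0.0, -0.0]
wrist_force: [0.0, -0.1, -0.1]
grip_width: 50.3
grip_force: 0.0
```

Run:
```python
from h import *
print(manip.state()['time_s'])
S=manip.get_image('scene');D=manip.get_image('side')
th=np.radians(-5.1); l=np.array([np.cos(th),np.sin(th)]);a=np.array([-np.sin(th),np.cos(th)])
for z,nm in((60,'low'),):
  for yy in (57.,):
    h=np.array([560,-40.2])+a*yy; print('handle expected',h.round(1),proj(S,[[*h,89]]).round(),proj(D,[[*h,89]]).round())
for q in('handle',):
    for n,p in(('S',S),('D',D)): print(n,[(round(r['p'],2),np.round(r['position'],1),onz(p,r['position'],89).round(1)) for r in manip.spot_point(p,q)])
x=cv2.resize(S['color'][130:300,100:270],(400,400),interpolation=2); y=cv2.resize(D['color'][90:240,270:420],(400,400),interpolation=2)
cv2.imwrite('pics/fin.png',np.hstack([x,y])[:,:,::-1])
```

```text
19.85
handle expected [565.1  16.6] [[281. 218.]] [[331. 192.]]
S [(0.78, array([279.6, 218.5]), array([565.5,  13.9,  89. ])), (0.69, array([393.1, 126.6]), array([340.7, 374.1,  89. ])), (0.16, array([415.1, 252.3]), array([719.1, 286.5,  89. ]))]
D [(0.79, array([443.9, 358.5]), array([303.3, 435.4,  89. ])), (0.62, array([330.7, 193.4]), array([564. ,  23.2,  89. ]))]
```

View pics/fin.png

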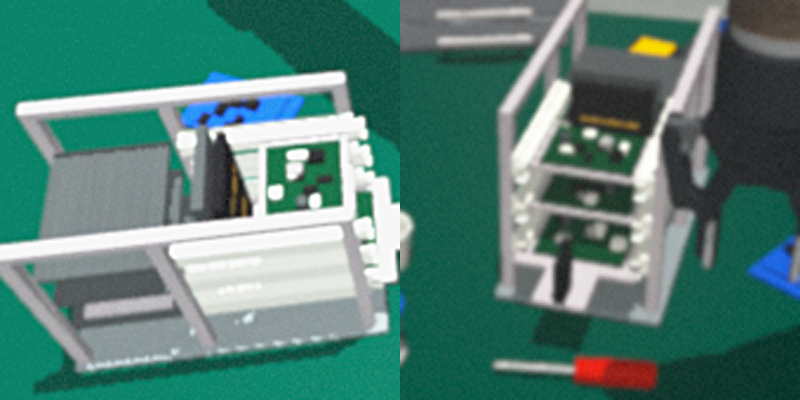

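The final view shows the tray in the lowest pair with its handle outwards at (562,265), both cards in place, and the spare card on the lowest shelf board.

```bash
python3 -c "
from station import manip
print(manip.finish_job())"
```

```text
the job is handed in; nothing more can be done
None
```

The tray is in the lowest rail pair with its handle outwards and the contact block pushed home (about 8 mm, stopped at about 10 N); I let go, moved the arm clear and handed the job in at about 20 s.

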